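# Lift a sagging barrel bolt over its bent keeper and hold the crib gate ajar

## Robot

A 6-joint arm with a two-finger parallel gripper is mounted at the origin on a cart in front of the work surface, level with it; the furniture and walls round the work are solid. World frame = base frame: x ahead of the robot, y to its left, z up, the work surface at z = 0. Lengths are in m, angles in rad, forces in N, time in s.
With the tool pointing down it reaches from about 0.35 to 0.775 m from the base axis. Payload 7.3 kg.
Tool frame: the origin (TCP) lies between the finger pads; the fingertips stand 14 mm ahead of it and the grasp point (between the pads) lies 5 mm behind it; z points along the fingers, y is the direction in which the jaws open and shut (so a half turn about z gives the same grasp; the last joint's range is limited). The gripper opens to 92 mm and grips with 3 to 60 N. Pads are 19 mm wide; open, the fingers measure 130 mm over their backs; the gripper's body (75 mm by 190 mm) begins 47 mm behind the grasp point.
Start: joints at [-1.3, 0.342, 1.524, -0, 1.275, -0.146], TCP at [0.213, -0.48, 0.241] pointing down, gripper open.
Joint ranges: [-2.53, 2.53], [-0.77, 2.02], [0.04, 2.7], [-1, 4.14], [0.28, 2.66], [-3.11, 3.11]. Speed limits (rad/s): [2.57, 2.57, 3.14, 3.14, 3.14, 3.14].

## Interface

Orientations are given as [roll, pitch, yaw] about the fixed x, y, z axes, in that order (R = Rz(yaw) Ry(pitch) Rx(roll)).
In Python, from cell import robot gives the robot as it stands.
- The arm moves only by the shell command python3 -m creep 'ROWS' [FORCE]. ROWS is JSON, a list that holds one entry, the list of rows, each a list of 7 numbers: the shift along the tool's x, y, z in cm, then the turn, a rotation vector about the tool's x, y, z in degrees, then the gripper command: -1 is shut, 1 is fully open, values between are in proportion. In form: [[[tx, ty, tz, wx, wy, wz, gripper], ...]]. A call has 1 to 8 rows; each row is the pose to reach, as a shift and turn from the pose measured when the call began, along the tool's axes at that moment; what a row does not reach only later rows make up. A row lasts 1/10 s, in which the tool goes at most 50 mm and 8.59 degrees, less where a joint would pass 70% of its speed; a pose out of reach is approached as far as the arm can. A call with a gripper value outside its range is refused whole. The fingers move at their own pace and stop on an object; FORCE is the grip in N (left out, the last holds). Time passes only in rows, so rows that repeat a pose let the fingers close. It gives the time, the measured TCP pose, the force and the opening at its end, in the units of the state.
- robot.observe(): the state, without advancing time (a new reading comes with each control period).
- robot.read_camera(name): name is "scene" or "top"; returns the picture (480x640x3 uint8, red, green, blue); there is no depth.
- robot.camera_params(name): a dict with "camera_matrix" (3x3 intrinsics, pixels), "R" (3x3) and "t" (3): a world point X has camera coordinates R X + t. Camera axes: x right, y down, z forward; pixel columns grow to the right and rows downward; lengths in m; the calibration is good to about 2 mm. A picture is of the moment at which its call begins. camera_params takes no time and is no camera call.
- robot.hand_in(): hands the job in, once; it reports no verdict.
Trained networks look in the newest picture that a camera, given by its name, has taken for a name from the list of things; names that differ only in an ending like _2 or _b are one class to them, and where a whole thing is asked for, a point or a joint stands for the part that bears it (a point fixed in the world has none). Each returns a list of dicts, best first, with "score" (0 to 1); they miss things now and then, are a little off and sometimes report something else, mostly with a low value. They report only what shows in the picture. A call takes as long as a camera call.
- robot.look_for(camera, label): "centre" ([x, y, z] in m, in the coordinates of the camera as it stood for that picture, good to about 4 mm: the middle of the surface that is visible of it).
- robot.masks_of(camera, label): "mask" (480x640 bool, what is visible of it).
The state is a dict: "time": time; "qpos": joint angles; "qvel": joint speeds; "joint_efforts": joint torques, N m; "tool_pos": TCP position; "tool_rot": TCP orientation; "contact_force": force on the tool from outside, world axes, zero at the start; "torque": the same for the moment, N m; "opening": finger opening in m.
Only numpy, scipy, OpenCV 4.12 (cv2) and the standard library are available. Lean on these libraries where they do the work, as an engineer would, in place of code of your own. Each camera call takes 0.05 s, during which the arm holds its last target.

## Task

The little barred crib of spacing metal is shut by a barrel bolt that has sagged, so that its notched end has dropped behind the bent-up lip of the keeper. Take the bolt by its upright knob, lift it over the lip and draw it back through its guides, towards the hinges, until it is clear of the keeper, without wrenching it against the keeper; then pull the gate towards you by the knob and finish holding the knob, with the bolt still drawn and the gate standing still, ajar about 25 degrees. The gate has springs that close it, so do not let go at the end, and leave everything else where it lies.

Things in the scene. Friction and masses are not known exactly. Their poses are not given: they have to be found in the camera images.
- crib: low lock-up of dark steel bars on a wooden plinth, fixed, 94 deep (x) x 264 wide (y) x 125 mm high, roof plate at 120 to 125 mm. Origin: centre of its underside, on the bench. x points from the gate to the back (the gate opens to -x), y along the gate to the hinges, z up. Two metal bars lie inside, fixed
- gate: barred dark steel gate in the crib's front, leaf 204 mm wide, 12 thick, 30 to 118 mm above the bench; on its outer face two bright wire guides on small plates, 60 and 185 mm from the hinge line. Origin: on the vertical hinge line at bench height. Axes as the crib's when shut; the leaf runs to its own -y, its outer face is -x
- bolt: bright steel barrel bolt, 16 mm thick, 189 long, level in guides on the gate's outer face, axis 22 mm out from the gate's mid-plane. Its nose (end 16 mm) shoots to the gate's -y into the keeper; a 12 mm notch behind it leaves only the bar's upper half. 0.2 to 0.3 kg; stays where slid (1.5 N friction), drops if let go. Origin: the gate's origin when shot and sagged, moves with the bolt
- keeper: bright steel staple, on the post at the gate's free end, fixed. Its straps leave the nose 4 mm forward play and 18 mm to rise; the lower strap reaches 8 mm further to the gate and its edge is bent up into a lip 4 mm thick that stands 7 mm up into the bolt's notch. Origin: at the shut gate's origin; the lip is at point keeper_lip
- knob (a point): centre of the bolt's upright round knob, 18 mm in diameter, 34 tall, on a 10 mm stem, 135 mm from the hinge line; this point is 155 mm above the bench when sagged. Grip here: free on all sides (gate top 118 mm, roof 125 mm)
- nose (a point): centre of the free end face of the bolt's nose
- keeper_lip (a point): middle of the top edge of the keeper's bent lip, 77 mm above the bench
- gate_swing (a joint): gate angle, rad: 0 shut, grows as the gate opens outward, seen from above clockwise about the hinge line, to 1.2. A spring closes it with 0.24 N m when shut, 0.37 N m at 25 degrees (0.44 rad)
- bolt_draw (a joint): how far the bolt is drawn, m: 0 to 0.002 as found (shot), grows as it slides along the gate's +y to the hinges, stop at 0.055. The nose meets the lip at about 0.0025 unless lifted; it is out of the keeper from 0.024
- bolt_lift (a joint): how far the bolt is lifted in its tall guides, m: 0 sagged, stop at 0.018. The nose clears the lip from 0.007
- galley_strip: dark wooden spacing strip, 127 x 22 x 17 mm, lying loose on the crib's roof; a bystander
- tape_measure: round black pocket tape, 66 mm across, 31 mm high, loose on the bench; a bystander
- quoin_key: grey metal T-handled key, 129 x 88 x 17 mm, lying on the bench in front of the crib; a bystander
- composing_stick: flat grey metal tray, 250 x 52 x 22 mm, near the bench edge; a bystander
- metal_bar_1: grey metal spacing bar, 109 x 21 x 23 mm, loose on the bench; a bystander

How it is judged:
On the way, in this order (a step that is already met when the one before it is completed fails the run):
1. the bolt is lifted over the keeper's lip (7 mm) while still in the keeper (value of joint bolt_lift above 0.0065 m and value of joint bolt_draw below 0.02 m), for 0.05 s.
2. the bolt is drawn clear of the keeper (24 mm) (value of joint bolt_draw above 0.024 m), for 0.1 s.
At the end, for the whole second after the job is handed in: The gate stands still, open between 15 and 35 degrees, held by the fingers on the bolt (contact above 0.5 N), the bolt drawn at least 22 mm (value of joint gate_swing between 0.26 and 0.61 rad and value of joint bolt_draw above 0.022 m and velocity of joint gate_swing between -0.1 and 0.1 rad/s and contact force between the fingers and bolt above 0.5 N); the arm keeps its last pose, push and grip.
It fails at once if the bolt is wrenched against the keeper with more than 45 N (contact force between bolt and keeper above 45 N).
It fails at once if a bystander is moved by more than 20 mm (distance of any of galley_strip, tape_measure, quoin_key, composing_stick, metal_bar_1 from where it was at the start of the episode above 0.02 m).
It also fails if it takes over 32 s, if anything falls off the work surface, if the arm or the gripper's body presses on something with over 40 N, if the wrist force passes 120 N, or if a joint passes its speed limit or range.

## Working session

There is one attempt and no reset: what is moved stays moved. The work goes in short steps, Python scripts to look and compute and a shell command to move; the robot and the scene stay as the last step left them, time stands still between calls to the robot, and variables do not carry over. Pictures are saved under pics/ and viewed, and the job is handed in when it is done.

```bash
ls; mkdir -p pics; python3 - <<'E'
from cell import robot
import cv2,numpy as np
for c in ["scene","top"]:
    im=robot.read_camera(c); cv2.imwrite(f"pics/{c}0.png",im[:,:,::-1])
    p=robot.camera_params(c); R=np.array(p["R"]);t=np.array(p["t"])
    print(c,np.round(p["camera_matrix"],1).tolist(),np.round(-R.T@t,3))
    for l in ["knob","bolt","keeper","gate","crib","nose","galley_strip","tape_measure","quoin_key","metal_bar_1","composing_stick"]:
        for d in robot.look_for(c,l)[:2]:
            print(l,round(d["score"],2),np.round(R.T@(np.array(d["centre"])-t),3))
s=robot.observe();print(s["time"],s["tool_pos"],s["tool_rot"],s["opening"])
E
```

```text
pics
scene [[578.7, 0.0, 318.9], [0.0, 578.7, 245.8], [0.0, 0.0, 1.0]] [0.742 0.784 0.909]
knob 0.63 [0.462 0.233 0.082]
knob 0.55 [0.423 0.141 0.113]
bolt 0.86 [0.46  0.229 0.087]
keeper 0.58 [0.423 0.137 0.109]
gate 0.78 [0.462 0.235 0.087]
gate 0.2 [0.422 0.135 0.113]
crib 0.59 [0.517 0.289 0.125]
nose 0.79 [0.458 0.227 0.082]
galley_strip 0.74 [0.54  0.233 0.138]
tape_measure 0.78 [ 0.497 -0.108  0.022]
tape_measure 0.18 [ 0.361 -0.009  0.003]
quoin_key 0.71 [0.332 0.16  0.011]
metal_bar_1 0.6 [ 0.637 -0.088  0.026]
metal_bar_1 0.35 [0.458 0.229 0.087]
composing_stick 0.92 [ 0.363 -0.008  0.005]
top [[440.5, 0.0, 318.4], [0.0, 440.5, 243.8], [0.0, 0.0, 1.0]] [0.376 0.098 0.95 ]
knob 0.74 [0.455 0.223 0.083]
bolt 0.71 [0.451 0.223 0.086]
keeper 0.74 [0.428 0.137 0.113]
keeper 0.72 [ 0.366 -0.018  0.   ]
gate 0.64 [0.456 0.223 0.084]
gate 0.34 [0.339 0.154 0.015]
crib 0.63 [0.502 0.228 0.121]
crib 0.25 [ 0.488 -0.118  0.029]
nose 0.85 [0.455 0.222 0.086]
galley_strip 0.59 [0.538 0.221 0.139]
galley_strip 0.16 [ 0.49  -0.116  0.029]
tape_measure 0.65 [ 0.488 -0.117  0.029]
quoin_key 0.59 [0.336 0.155 0.016]
metal_bar_1 0.6 [ 0.637 -0.088  0.021]
composing_stick 0.61 [ 0.365 -0.019  0.002]
composing_stick 0.24 [ 0.637 -0.091  0.019]
1.2 [ 0.21255583 -0.48006044  0.24072488] [3.14154016e+00 3.33122798e-05 4.16789177e-01] 0.09150650893874582
```

View pics/scene0.png

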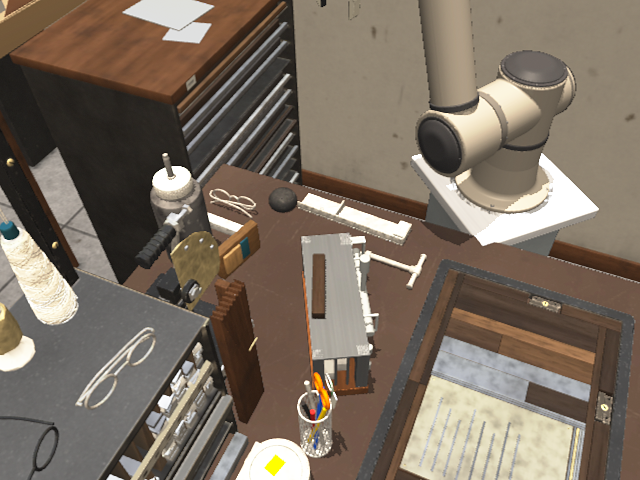

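View pics/top0.png

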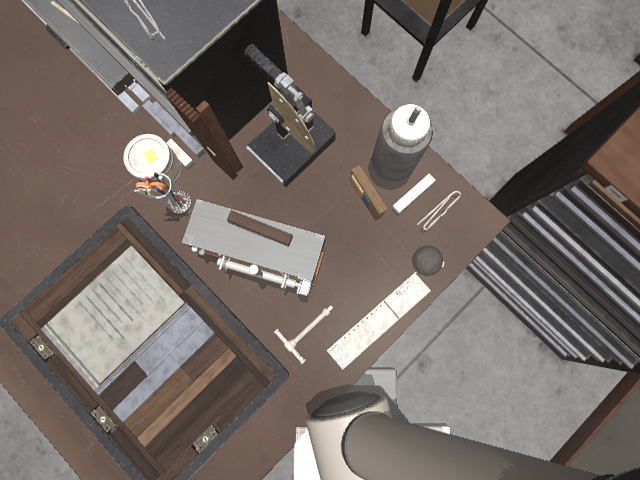

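```bash
python3 - <<'E'
import cv2
a=cv2.imread("pics/top0.png")[190:305,170:335]; cv2.imwrite("pics/top0z.png",cv2.resize(a,None,fx=4.8,fy=4.8,interpolation=cv2.INTER_CUBIC))
a=cv2.imread("pics/scene0.png")[225:400,290:430]; cv2.imwrite("pics/scene0z.png",cv2.resize(a,None,fx=3.4,fy=3.4,interpolation=cv2.INTER_CUBIC))
E
```

```text
(no output)
```

View pics/top0z.png

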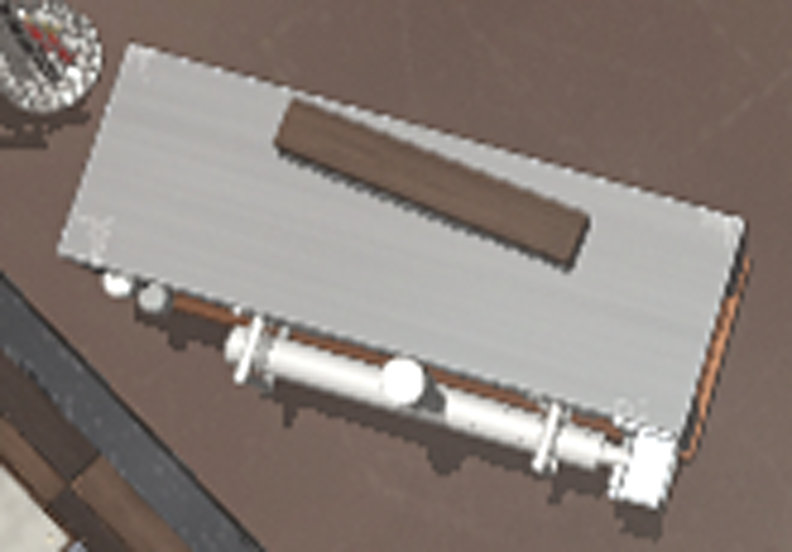

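View pics/scene0z.png

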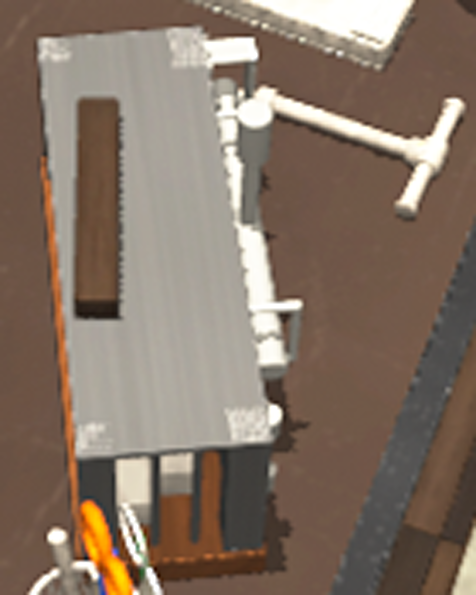

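```bash
cat > h.py <<'E'
import numpy as np
from cell import robot
def ray(c,u,v):
    p=robot.camera_params(c);K=np.array(p["camera_matrix"]);R=np.array(p["R"]);t=np.array(p["t"])
    d=R.T@np.linalg.inv(K)@np.array([u,v,1.]);return -R.T@t,d
def onz(c,u,v,z):
    o,d=ray(c,u,v);return o+d*(z-o[2])/d[2]
def tri(a,b):
    A=np.zeros((3,3));r=np.zeros(3)
    for o,d in (a,b):
        d=d/np.linalg.norm(d);P=np.eye(3)-np.outer(d,d);A+=P;r+=P@o
    return np.linalg.solve(A,r)
E
python3 - <<'E'
from h import *
np.set_printoptions(precision=4,suppress=True)
T=lambda x,y,z:onz("top",170+x/4.8-.4,190+y/4.8-.4,z)
S=lambda x,y,z:onz("scene",290+x/3.4-.35,225+y/3.4-.35,z)
print("knob",T(404,382,.172),S(255,112,.172), tri(ray("top",170+404/4.8-.4,190+382/4.8-.4),ray("scene",290+255/3.4-.35,225+112/3.4-.35)))
c=[T(*p,.125) for p in [(132,45),(745,220),(62,253),(690,430)]]
print(np.array(c))
c2=[S(*p,.125) for p in [(38,38),(82,450),(270,440),(205,30)]];print("scene",np.array(c2))
for a,b in((1,0),(3,2)):
    d=c[b]-c[a];print(np.linalg.norm(d),np.arctan2(-d[0],d[1]))
for a,b in((2,0),(3,1)):
    d=c[b]-c[a];print(np.linalg.norm(d),np.arctan2(d[1],d[0]))
ctr=sum(c)/4;print(ctr)
for a in (sum(c)/4,sum(c2)/4):
  print(a)
d=T(235,345,.08)-T(645,470,.09);print("bolt",np.arctan2(-d[0],d[1]))
E
```

```text
knob [0.4542 0.2236 0.172 ] [0.4554 0.2278 0.172 ] [0.4542 0.2244 0.1679]
[[0.5948 0.3449 0.125 ]
 [0.5238 0.0975 0.125 ]
 [0.5098 0.3686 0.125 ]
 [0.4405 0.1188 0.125 ]]
scene [[0.5239 0.1005 0.125 ]
 [0.5929 0.3461 0.125 ]
 [0.5115 0.3732 0.125 ]
 [0.4382 0.1292 0.125 ]]
0.25731151741436925 -0.2796073931577673
0.2592683355641244 -0.27046310524839307
0.08829816701420629 -0.27248784018642286
0.08596370151838016 -0.24965286980442464
[0.5172 0.2324 0.125 ]
[0.5172 0.2324 0.125 ]
[0.5166 0.2372 0.125 ]
bolt -0.2926666165722473
```

```bash
cat >> h.py <<'E'
from scipy.spatial.transform import Rotation as Ro
def shift(pos,yaw=None):
    s=robot.observe();R=Ro.from_euler('xyz',s["tool_rot"])
    d=R.inv().apply(np.array(pos)-s["tool_pos"])*100
    w=np.zeros(3) if yaw is None else np.degrees((R.inv()*Ro.from_euler('xyz',[np.pi,0,yaw])).as_rotvec())
    return np.round(np.r_[d,w],2)
def st():
    s=robot.observe();print(round(s["time"],2),np.round(s["tool_pos"],4),np.round(s["tool_rot"],3),"F",np.round(s["contact_force"],1),"open",round(s["opening"],4),"q",np.round(s["qpos"],2))
E
python3 - <<'E'
from h import *
print(shift([.42,-.2,.25],.75))
print(shift([.455,.2255,.25],1.30))
E
```

```text
[ 30.31 -17.21  -0.93   0.     0.   -19.09]
[ 50.73 -54.7   -0.93   0.     0.   -50.6 ]
```

```bash
python3 -m creep '[[[30.3,-17.2,-1,0,0,-19,0.1],[30.3,-17.2,-1,0,0,-19,0.1],[30.3,-17.2,-1,0,0,-19,0.1],[30.3,-17.2,-1,0,0,-19,0.1],[30.3,-17.2,-1,0,0,-19,0.1],[30.3,-17.2,-1,0,0,-19,0.1],[30.3,-17.2,-1,0,0,-19,0.1],[40,-37,-1,0,0,-35,0.1]]]' 8; python3 - <<'E'
from h import *
st();print(shift([.455,.2255,.25],1.30))
E
```

```text
time: 2.0
tool_pos: [0.4245, -0.1491, 0.2509]
tool_rot: [3.139, -0.001, 0.9]
contact_force: [0.7, 0.1, 0.3]
opening: 0.0506
2.0 [ 0.4245 -0.1491  0.2509] [ 3.139e+00 -1.000e-03  9.000e-01] F [0.7 0.1 0.3] open 0.0506 q [-0.51  0.19  1.7   0.    1.25  0.16]
[ 3.124e+01 -2.089e+01  6.000e-02  1.600e-01 -1.000e-02 -2.290e+01]
```

```bash
python3 -m creep '[[[31.2,-20.9,0,0,0,-23,0.1],[31.2,-20.9,0,0,0,-23,0.1],[31.2,-20.9,0,0,0,-23,0.1],[31.2,-20.9,0,0,0,-23,0.1],[31.2,-20.9,0,0,0,-23,0.1],[31.2,-20.9,0,0,0,-23,0.1],[31.2,-20.9,0,0,0,-23,0.1],[31.2,-20.9,0,0,0,-23,0.1]]]' 8; python3 - <<'E'
from h import *
import cv2
st();print(shift([.455,.2255,.155],1.30))
for c in("top","scene"):
    im=robot.read_camera(c)[:,:,::-1]
    cv2.imwrite(f"pics/{c}1.png",cv2.resize(im[190:390,250:450] if c=="scene" else im[170:330,150:350],None,fx=3,fy=3,interpolation=cv2.INTER_CUBIC))
E
```

```text
time: 2.8
tool_pos: [0.4543, 0.2287, 0.2506]
tool_rot: [3.139, -0.001, 1.304]
contact_force: [0.1, -0.4, -0.3]
opening: 0.0505
2.8 [0.4543 0.2287 0.2506] [ 3.139e+00 -1.000e-03  1.304e+00] F [ 0.1 -0.4 -0.3] open 0.0505 q [ 0.32  0.3   1.55 -0.    1.28  0.58]
[-0.3   0.13  9.56  0.16 -0.04  0.25]
```

View pics/scene1.png

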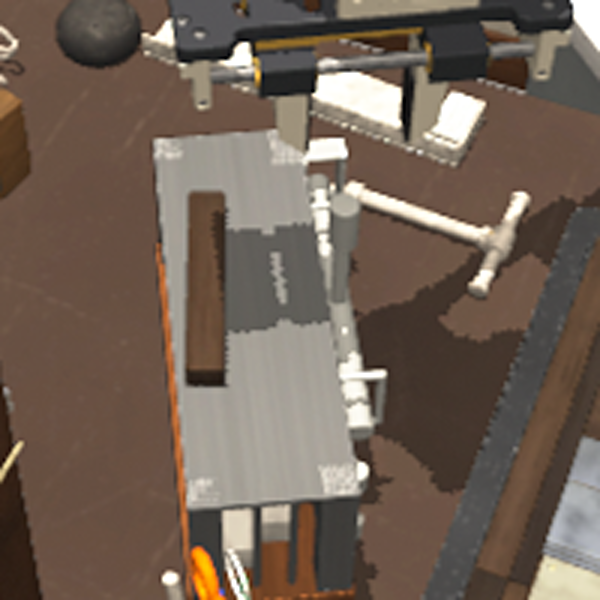

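The scene view shows the open fingers at about (290,140) and (420,140) in the crop. They sit above the knob at (345,205), one over the roof and one in front of it. Descending.

```bash
python3 -m creep '[[[-0.3,0.1,3,0,0,0,0.1],[-0.3,0.1,6,0,0,0,0.1],[-0.3,0.1,8,0,0,0,0.1],[-0.3,0.1,9.4,0,0,0,0.1],[-0.3,0.1,9.4,0,0,0,0.1]]]' 8; python3 - <<'E'
from h import *
import cv2
st()
for c in("top","scene"):
    im=robot.read_camera(c)[:,:,::-1]
    cv2.imwrite(f"pics/{c}2.png",cv2.resize(im[190:390,250:450] if c=="scene" else im[170:330,150:350],None,fx=3,fy=3,interpolation=cv2.INTER_CUBIC))
E
```

```text
time: 3.4
tool_pos: [0.4537, 0.2238, 0.1547]
tool_rot: [-3.141, 0.002, 1.305]
contact_force: [0.8, -0.4, 0.2]
opening: 0.0503
3.4 [0.4537 0.2238 0.1547] [-3.141e+00  2.000e-03  1.305e+00] F [ 0.8 -0.4  0.2] open 0.0503 q [ 0.31  0.4   1.7  -0.    1.05  0.57]
```

View pics/scene2.png

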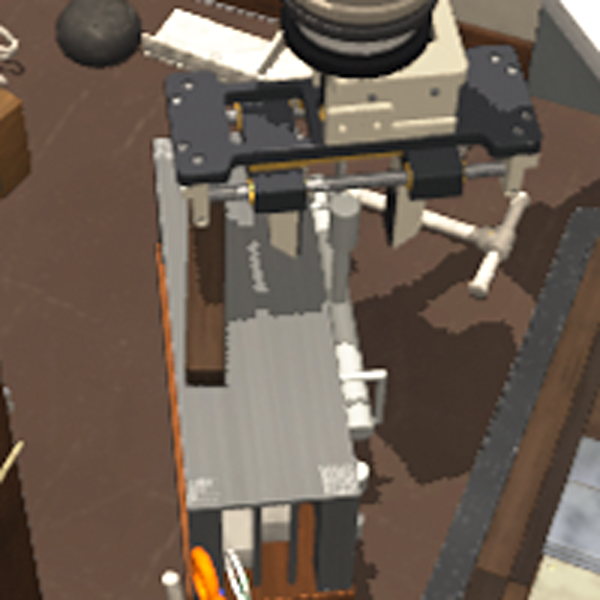

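The knob, at (345,205), lies between the two fingers and nothing else is touching. Closing gently.

```bash
python3 -m creep '[[[0,0,0,0,0,0,-1],[0,0,0,0,0,0,-1],[0,0,0,0,0,0,-1],[0,0,0,0,0,0,-1],[0,0,0,0,0,0,-1],[0,0,0,0,0,0,-1],[0,0,0,0,0,0,-1],[0,0,0,0,0,0,-1]]]' 8; python3 - <<'E'
from h import *
import cv2
st()
for c in("top","scene"):
    im=robot.read_camera(c)[:,:,::-1]
    cv2.imwrite(f"pics/{c}3.png",cv2.resize(im[190:390,250:450] if c=="scene" else im[170:330,150:350],None,fx=3,fy=3,interpolation=cv2.INTER_CUBIC))
E
```

```text
time: 4.3
tool_pos: [0.4543, 0.2247, 0.1569]
tool_rot: [3.14, -0.0, 1.306]
contact_force: [-5.7, 1.2, 5.3]
opening: 0.0178
4.3 [0.4543 0.2247 0.1569] [ 3.14  -0.     1.306] F [-5.7  1.2  5.3] open 0.0178 q [ 0.31  0.39  1.7  -0.    1.05  0.57]
```

View pics/scene3.png

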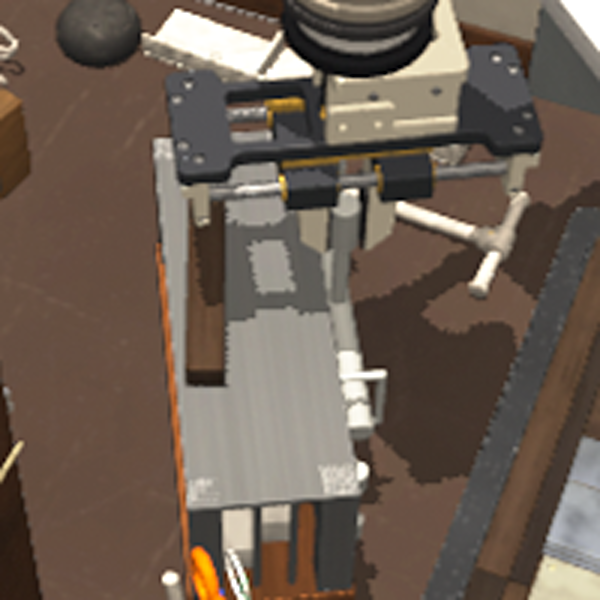

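```bash
python3 -m creep '[[[0,-0.05,0,0,0,0,-1],[0,-0.05,0,0,0,0,-1],[0,-0.05,-0.3,0,0,0,-1],[0,-0.05,-0.6,0,0,0,-1],[0,-0.05,-0.9,0,0,0,-1],[0,-0.05,-1.2,0,0,0,-1],[0,-0.05,-1.2,0,0,0,-1],[0,-0.05,-1.2,0,0,0,-1]]]' 25; python3 - <<'E'
from h import *
import cv2
st()
for c in("top","scene"):
    im=robot.read_camera(c)[:,:,::-1]
    cv2.imwrite(f"pics/{c}4.png",cv2.resize(im[190:390,250:450] if c=="scene" else im[170:330,150:350],None,fx=3,fy=3,interpolation=cv2.INTER_CUBIC))
E
```

```text
time: 5.2
tool_pos: [0.454, 0.2249, 0.1691]
tool_rot: [3.14, -0.0, 1.305]
contact_force: [2.8, 0.3, -3.2]
opening: 0.0175
5.2 [0.454  0.2249 0.1691] [ 3.14  -0.     1.305] F [ 2.8  0.3 -3.2] open 0.0175 q [ 0.31  0.38  1.68 -0.    1.08  0.57]
```

View pics/scene4.png

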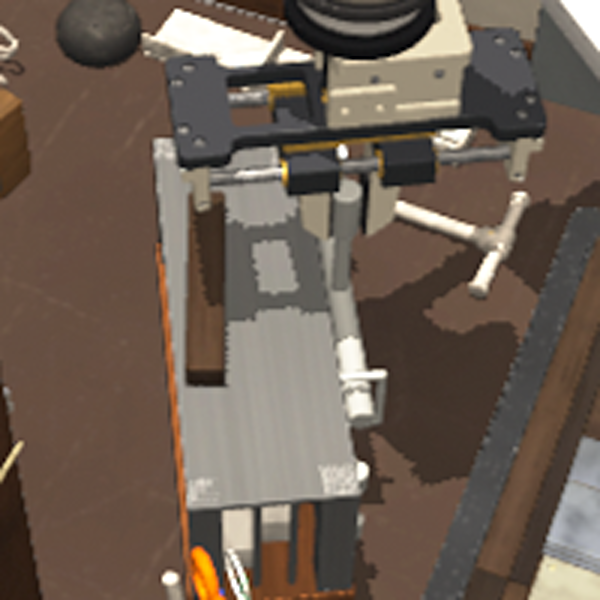

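The knob top has risen from about row 195 to 188 and the bolt in the front guide has come up with it. The wrist now carries about 3 N, which matches the bolt's weight. Drawing towards the hinges.

```bash
python3 -m creep '[[[0.5,0,0,0,0,0,-1],[1.0,0,0,0,0,0,-1],[1.5,0,0,0,0,0,-1],[2.0,0,0,0,0,0,-1]]]' 25;  python3 -m creep '[[[0.5,0,0,0,0,0,-1],[1.0,0,0,0,0,0,-1],[1.5,0,0,0,0,0,-1],[1.8,0,0,0,0,0,-1],[1.8,0,0,0,0,0,-1],[1.8,0,0,0,0,0,-1]]]' 25; python3 - <<'E'
from h import *
import cv2
st()
for c in("top","scene"):
    im=robot.read_camera(c)[:,:,::-1]
    cv2.imwrite(f"pics/{c}5.png",cv2.resize(im[190:390,250:450] if c=="scene" else im[170:330,150:350],None,fx=3,fy=3,interpolation=cv2.INTER_CUBIC))
E
```

```text
time: 5.7
tool_pos: [0.4593, 0.2446, 0.1688]
tool_rot: [3.14, -0.0, 1.306]
contact_force: [1.9, -2.0, -2.0]
opening: 0.0174
time: 6.3
tool_pos: [0.4644, 0.2625, 0.169]
tool_rot: [3.139, -0.001, 1.306]
contact_force: [3.6, 0.6, -2.4]
opening: 0.0172
6.3 [0.4644 0.2625 0.169 ] [ 3.139e+00 -1.000e-03  1.306e+00] F [ 3.6  0.6 -2.4] open 0.0172 q [ 0.37  0.42  1.61 -0.    1.11  0.64]
```

View pics/scene5.png

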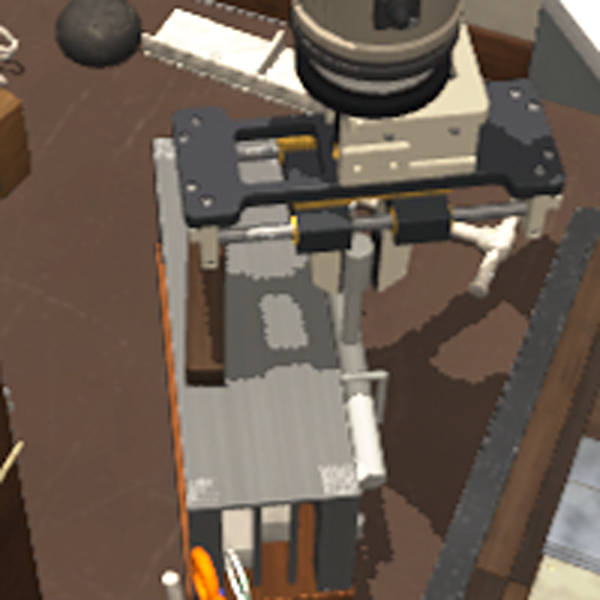

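View pics/top5.png

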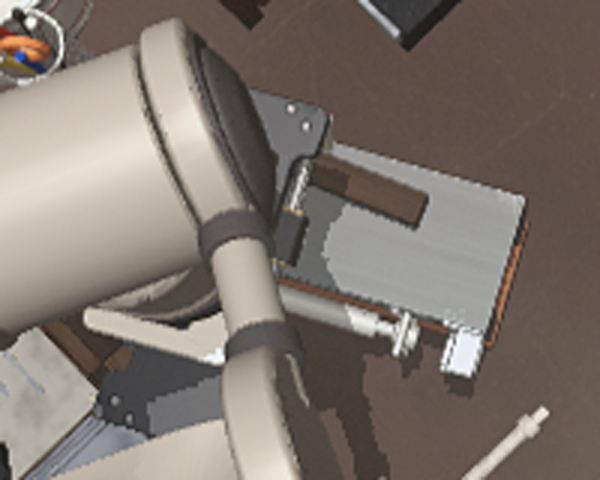

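The nose now stands just past the free-end guide at (385,325) in the top crop, and there is a clear gap to the keeper at (460,350). The draw is about 38 mm. Swinging the gate along the arc about the hinge line.

```bash
python3 -m creep '[[[0.13,-0.5,0,0,0,3,-1],[0.28,-1.0,0,0,0,6,-1],[0.46,-1.49,0,0,0,9,-1],[0.67,-1.97,0,0,0,12,-1]]]' 30; python3 - <<'E'
from h import *
import cv2
st()
for c in("top","scene"):
    im=robot.read_camera(c)[:,:,::-1]
    cv2.imwrite(f"pics/{c}6.png",cv2.resize(im[190:390,250:450] if c=="scene" else im[170:330,150:350],None,fx=3,fy=3,interpolation=cv2.INTER_CUBIC))
E
```

```text
time: 6.8
tool_pos: [0.4474, 0.2737, 0.1693]
tool_rot: [3.139, -0.002, 1.094]
contact_force: [5.4, -2.1, -1.8]
opening: 0.0174
6.8 [0.4474 0.2737 0.1693] [ 3.139e+00 -2.000e-03  1.094e+00] F [ 5.4 -2.1 -1.8] open 0.0174 q [ 0.4   0.41  1.63 -0.    1.09  0.88]
```

View pics/scene6.png

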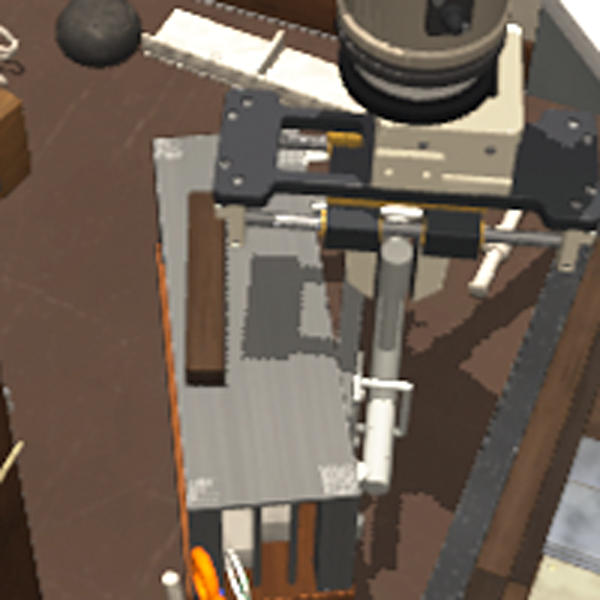

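View pics/top6.png

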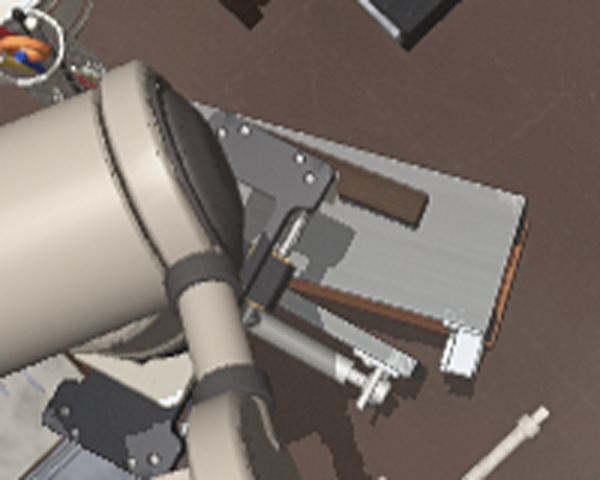

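The gate follows: its leaf has swung to about 12° with the bolt still drawn, ending at (380,385) in the top crop. Because the tool frame turned with the gate, the same rows apply again.

```bash
python3 -m creep '[[[0.13,-0.5,0,0,0,3,-1],[0.28,-1.0,0,0,0,6,-1],[0.46,-1.49,0,0,0,9,-1],[0.62,-1.85,0,0,0,11.5,-1],[0.74,-2.13,0,0,0,13,-1],[0.74,-2.13,0,0,0,13,-1],[0.74,-2.13,0,0,0,13,-1],[0.74,-2.13,0,0,0,13,-1]]]' 30; python3 -m creep '[[[0,0,0,0,0,0,-1],[0,0,0,0,0,0,-1],[0,0,0,0,0,0,-1],[0,0,0,0,0,0,-1],[0,0,0,0,0,0,-1]]]' 30; python3 - <<'E'
from h import *
import cv2
st()
for c in("top","scene"):
    im=robot.read_camera(c)[:,:,::-1]
    cv2.imwrite(f"pics/{c}7.png",cv2.resize(im[190:390,250:450] if c=="scene" else im[170:330,150:350],None,fx=3,fy=3,interpolation=cv2.INTER_CUBIC))
E
```

```text
time: 7.7
tool_pos: [0.4319, 0.2896, 0.1693]
tool_rot: [3.139, -0.002, 0.87]
contact_force: [5.4, -2.1, -1.6]
opening: 0.0173
time: 8.2
tool_pos: [0.4323, 0.2889, 0.1693]
tool_rot: [3.138, -0.002, 0.872]
contact_force: [4.1, -2.5, -2.6]
opening: 0.0176
8.2 [0.4323 0.2889 0.1693] [ 3.138e+00 -2.000e-03  8.720e-01] F [ 4.1 -2.5 -2.6] open 0.0176 q [ 0.44  0.4   1.65 -0.    1.09  1.14]
```

View pics/scene7.png

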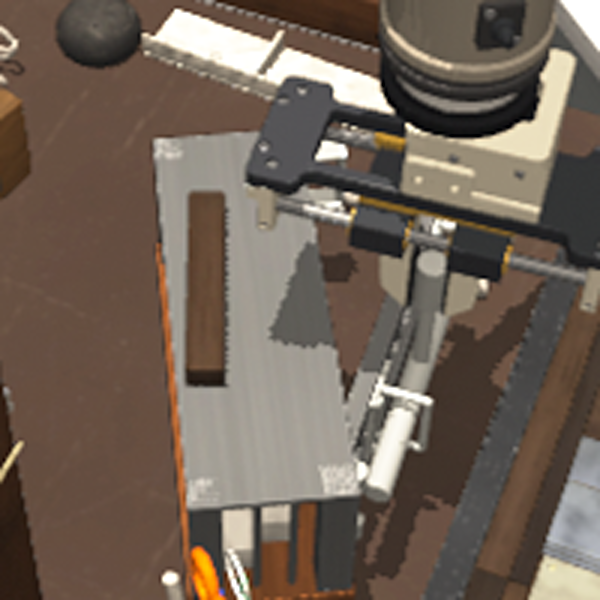

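View pics/top7.png

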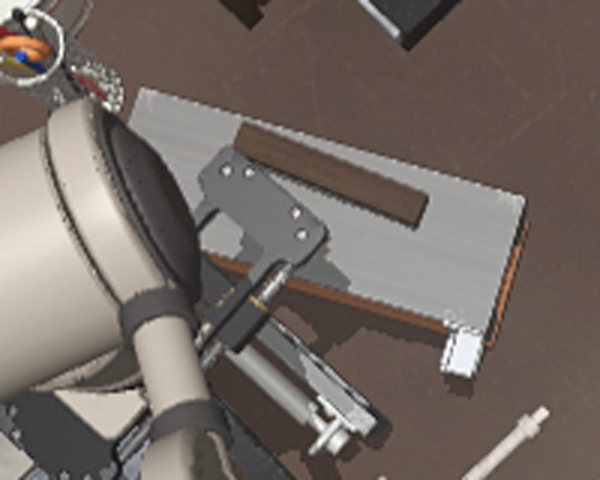

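```bash
python3 - <<'E'
from h import *
st()
print(robot.hand_in())
E
```

```text
8.3 [0.4324 0.2889 0.1694] [ 3.138e+00 -2.000e-03  8.720e-01] F [ 4.4 -3.  -1.9] open 0.017 q [ 0.44  0.4   1.65 -0.    1.09  1.14]
the job is handed in; nothing more can be done
None
```

I handed the job in at 8.3 s with the fingers still holding the knob, the bolt drawn and the gate ajar. The hand-in gives no verdict, so the results below are my own checks.

**What I did:** I gripped the knob lightly and raised it 12 mm, then drew the bolt about 38 mm towards the hinges. After that I swung the gate out along its hinge arc, turning the tool with it.

**Gate and bolt:** The tool position puts the gate at about 24.6° and the bolt draw at about 38 mm. In the last top picture the gate reads about 24°. Over the last half second the pose moved less than 1 mm, so the gate stands still.

**Grip and forces:** The opening is 17 to 17.6 mm on the 18 mm knob, with the grip set to 30 N. At the last readings the wrist carried about 5 N, which fits the gate spring and the bolt's weight. No reading I took went above about 8 N, but the force on the keeper itself is not something I could read.

**Bystanders:** The strip, quoin key and composing stick look unmoved in the last pictures. Those crops leave out the metal bar in both views and cut off most of the tape measure. I did not check either again, but the arm did not work near them.

**What disagreed:** The two cameras put the knob about 4 mm apart along the bolt, so I aimed midway. Also, about 5 N of sideways push and 5 N upward appeared when the fingers first closed. It was gone after I eased the tool off by half a millimetre and lifted.

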